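# Load a carrier plate onto the twin pins of a floating carriage

## Robot

A 6-joint arm with a two-finger parallel gripper is mounted at the origin on the work surface. World frame = base frame: x ahead of the robot, y to its left, z up, the work surface at z = 0. Lengths are in m, angles in rad, forces in N, time in s.
With the tool pointing down it reaches from about 0.35 to 0.85 m from the base axis. Payload 8.1 kg.
Tool frame: the origin (TCP) lies midway between the tips of the shut fingers; the grasp point (between the pads) lies 19 mm behind it; z points along the fingers, y is the line along which they close (so a half turn about z gives the same grasp; the last joint's range is limited). The gripper opens to 93 mm and grips with 3 to 60 N. Pads are 15 mm wide; open, the fingers measure 128 mm over their backs; the gripper's body (75 mm by 188 mm) begins 65 mm behind the grasp point.
Start: joints at [-1.349, 0.13, 1.488, -0, 1.523, -0.085], TCP at [0.181, -0.572, 0.219] pointing down, gripper open.
Joint ranges: [-2.96, 2.96], [-0.89, 2.26], [0.02, 2.5], [-1.34, 4.48], [0, 2.73], [-2.66, 2.66]. Speed limits (rad/s): [2.39, 2.39, 2.79, 3.14, 3.14, 3.14].

## Interface

Orientations are given as [roll, pitch, yaw] about the fixed x, y, z axes, in that order (R = Rz(yaw) Ry(pitch) Rx(roll)).
In Python, from station import arm gives the robot as it stands. The module is installed in compiled form; this text tells all that it offers.
- The arm moves only by the tool servo_tool, never from a script. Its argument "deltas" is text: rows parted by semicolons, each of 7 numbers parted by spaces: the turn, a rotation vector about the tool's x, y, z in degrees, then the shift along the tool's x, y, z in m, then the opening, from 0 (shut) to 1 (fully open). A call has 1 to 8 rows; each row shifts and turns the commanded pose from where the row before left it, along the tool's axes as they then stand; what a row does not reach is not made up. A row lasts 1/12 s, in which the tool goes at most 41.7 mm and 7.16 degrees, less where a joint would pass 70% of its speed; a pose out of reach is approached as far as the arm can. A call is refused whole if a number of a shift passes 0.0417 or a number of a turn 7.16, either way. A call with a gripper value outside its range is refused whole. The fingers move at their own pace and stop on an object; "grip_force" is the grip in N (left out, the last holds). Time passes only in rows, so rows that do not move let the fingers close. It gives the time, the measured TCP pose, the force, the opening and the grip force at its end, in the units of the state.
- arm.sense(): the state, without advancing time (a new reading comes with each control period).
- arm.grab_frame(name): name is "scene" or "side" or "wrist"; returns a dict with "pixels" (384x512x3 uint8, blue, green, red), "K" (3x3 intrinsics, pixels), "extrinsics" (4x4, takes a point from camera to world coordinates); the wrist camera has in their place "mount" (4x4, takes a point from camera to tool coordinates, whose origin is the TCP and whose axes are the flange's). Camera axes: x right, y down, z forward; pixel columns grow to the right and rows downward; lengths in m; the calibration is good to about 2 mm. A picture is of the moment at which its call begins: read the wrist's pose just before it. There is no depth.
- arm.job_done(): hands the job in; it is judged then, once.
Trained networks look in the newest picture that a camera, given by its name, has taken for a name from the list of things; names that differ only in an ending like _2 or _b are one class to them, and where a whole thing is asked for, a point or a joint stands for the part that bears it (a point fixed in the world has none). Each returns a list of dicts, best first, with "confidence" (0 to 1); they miss things now and then, are a little off and sometimes report something else, mostly with a low value. They report only what shows in the picture. A call takes as long as a camera call. They do not tell look-alikes from the thing itself.
- arm.recognise(target, camera): "location" ([x, y, z] in m, in world coordinates, good to about 4 mm: the middle of the surface that is visible of it).
- arm.trace(target, camera): "region" (384x512 bool, what is visible of it).
The state is a dict: "t": time; "joints": joint angles; "qd": joint speeds; "effort": joint torques, N m; "eef_pos": TCP position; "orientation": TCP orientation; "ft_force": force on the tool from outside, world axes, zero at the start; "wrist_torque": the same for the moment, N m; "grip_width": finger opening in m; "grasp_force": force on a finger pad.
Only numpy, scipy, OpenCV 4.12 (cv2) and the standard library are available. Lean on these libraries where they do the work, as an engineer would, in place of code of your own. Each camera call takes 0.05 s, during which the arm holds its last target. There are 200 camera calls.

## Task

Pick up the aluminium carrier plate by its grip and lower it over both pins of the loading fixture until it lies flat on the sliding carriage, feeling for the pins because the carriage may stand anywhere along its rails. Then slide plate and carriage together along the rails until the plate's long edge rests against both stop posts, and let go. Work gently: never press the plate against the fixture with more than 40 N, and leave the other things on the bench alone.

Things in the scene. Friction and masses are not known exactly. Their poses are not given: they have to be found in the camera images.
- fixture: Loading fixture, fixed to the bench: grey base 220 (x) x 190 (y) x 12 mm; origin at the centre of its underside, z up. Two steel rails along its x carry a sliding black carriage with two pins (see rails_mid) towards two stop posts at +x, away from the robot. With the plate home, the plate's origin is at fixture x 25, y 0, z 36 mm, its long sides along fixture y.
- rails_mid (a point): Point 36 mm above the fixture's origin, level with the carriage's flat top (60 x 150 mm). Upright steel pins, 10 mm diameter, 0.5 mm chamfer, tips 14 mm higher, at fixture y -55 and +55. The carriage moves along fixture x only, with about 6 N friction, no spring. It is not measured: the pin line starts anywhere from fixture x -26 to +8 mm, and can travel from -33 to +33.
- stops_mid (a point): Midway between the near faces of the two stop posts, at their top: fixture x 65, y 0, z 56 mm. Fixed steel posts, 14 mm diameter, 56 mm above the bench, centres at fixture x 72, y -50 and +50 mm. The plate's long edge comes to rest against both.
- plate: Loose aluminium plate, 80 (x) x 160 (y) x 8 mm, about 0.3 kg; origin at the centre of its underside. Two 12 mm through holes at plate y -55 and +55 mm, x 0. Small dark green boards on top are part of it. It is the same turned half round and may be loaded either way. It starts lying flat on the mat, at 4 mm height.
- plate_grip (a point): On the plate's black upright grip block, 14 (x) x 50 (y) mm, which stands on the plate's centre from 8 to 58 mm above the plate's underside; this point is 50 mm above the underside. Pinch the block across its 14 mm, from above.
- mat: Flat black rubber mat, fixed, 150 (x) x 220 (y) x 4 mm, origin at the centre of its underside. The plate starts on it.
- cleaner: Bystander: white bottle, diameter 54 mm, height 150 mm, origin under its centre, standing beyond the work.
- driver: Bystander: screwdriver 180 mm long, lying flat beyond the work; origin under the middle.
- bin: Bystander: blue open parts bin, 160 x 110 x 70 mm, origin under its centre, at the left (+y).
- post_holder: Bystander: black and steel post on a round foot, foot diameter 60 mm, height 133 mm, origin under its centre, at the right (-y).
Not all that is in view belongs to the job. Leave any orange or pink look-alike of the plate alone.

How it is judged:
By the outcome, as a careful person would: the job done as asked, in the order asked, and still so for the second after the job is handed in, with the robot touching nothing.
It also fails if it takes over 72 s, if anything falls off the work surface, if the arm or the gripper's body presses on something with over 40 N, if the wrist force passes 120 N, or if a joint passes its speed limit or range.

## Working session

There is one attempt and no reset: what is moved stays moved. The work goes in short steps, Python scripts to look and compute and a tool call to move; the robot and the scene stay as the last step left them, time stands still between calls to the robot, and variables do not carry over. Pictures are saved under pics/ and viewed, at most 10 in all, crops included, and the job is handed in when it is done.

Besides the shell and the picture viewer there is one more tool, called after ">>>" by a JSON object that holds its "name" and its "arguments". servo_tool: Moves the arm, as the interface text tells. Its arguments: {"type":"object","properties":{"deltas":{"type":"string"},"grip_force":{"type":"number"}},"required":["deltas"]}

```bash
mkdir -p pics; cat > h.py <<'E'
import numpy as np, cv2
from station import arm
from scipy.spatial.transform import Rotation as R
def toolT(s=None):
    s=s or arm.sense(); T=np.eye(4); T[:3,:3]=R.from_euler('xyz',s['orientation']).as_matrix(); T[:3,3]=s['eef_pos']; return T
def cam(name):
    s=arm.sense(); f=arm.grab_frame(name)
    E=f['extrinsics'] if 'extrinsics' in f else toolT(s)@np.array(f['mount'])
    return f['pixels'],np.array(f['K']),np.array(E)
def proj(p,K,E):
    q=np.linalg.inv(E)@np.append(p,1); u=K@q[:3]; return u[:2]/u[2]
def ray(uv,K,E,z):
    d=E[:3,:3]@np.linalg.inv(K)@np.array([uv[0],uv[1],1.]); o=E[:3,3]; return o+d*(z-o[2])/d[2]
E
python3 - <<'E'
from h import *
s=arm.sense(); print(s)
ims=[]
for c in ['scene','side']:
    p,K,E=cam(c); ims.append(p); np.savez(f'{c}.npz',p=p,K=K,E=E)
    print(c,K.tolist(),E.round(3).tolist())
    for n in ['plate','plate_grip','fixture','rails_mid','stops_mid','mat','cleaner','driver','bin','post_holder']:
        for r in arm.recognise(n,c)[:3]:
            print(n,c,round(r['confidence'],2),np.round(r['location'],3),proj(r['location'],K,E).round())
cv2.imwrite('pics/a.png',cv2.resize(ims[0],(800,600))); cv2.imwrite('pics/b.png',cv2.resize(ims[1],(800,600)))
E
```

```text
{'t': 0.0, 'joints': array([-1.34935405e+00,  1.31146532e-01,  1.48923868e+00, -7.35121011e-06,
        1.52298429e+00, -8.53844828e-02]), 'qd': array([-0.00017775, -0.0003303 ,  0.00111078,  0.00085591,  0.00085641,
       -0.00056714]), 'effort': array([-7.28596060e-04, -5.59853625e+01, -4.91751516e+01,  7.68805272e-02,
        3.58338933e-02, -1.80765851e-04]), 'eef_pos': array([ 0.18112811, -0.5714342 ,  0.21761847]), 'orientation': array([-3.13982165e+00, -1.44215660e-04,  3.06826989e-01]), 'ft_force': array([ 0.09580765, -0.20489656,  0.70137507]), 'wrist_torque': array([-0.01349582,  0.02751458,  0.02164451]), 'grasp_force': 0.0, 'grip_width': 0.09292682989433791}
scene [[360.64245738235024, 0.0, 256.36131814225564], [0.0, 360.64245738235024, 193.58340959379467], [0.0, 0.0, 1.0]] [[-0.374, 0.753, -0.541, 1.161], [0.927, 0.298, -0.226, 0.294], [-0.01, -0.586, -0.81, 1.0], [0.0, 0.0, 0.0, 1.0]]
plate scene 0.86 [0.349 0.483 0.004] [403. 202.]
plate scene 0.68 [0.292 0.247 0.005] [338. 170.]
plate scene 0.62 [0.522 0.176 0.012] [299. 213.]
plate_grip scene 0.95 [0.294 0.244 0.009
[... 890 characters left out ...]
 0.195 0.01 ] [246. 238.]
plate_grip side 0.95 [0.337 0.5   0.001] [298. 332.]
plate_grip side 0.85 [0.287 0.264 0.008] [318. 263.]
plate_grip side 0.59 [0.512 0.192 0.012] [245. 237.]
fixture side 0.98 [ 0.551 -0.145  0.01 ] [248. 180.]
rails_mid side 0.95 [ 0.552 -0.146  0.012] [248. 179.]
stops_mid side 0.79 [ 0.552 -0.148  0.006] [248. 180.]
mat side 0.94 [0.54  0.213 0.006] [235. 242.]
cleaner side 0.93 [0.766 0.102 0.07 ] [174. 197.]
cleaner side 0.33 [ 0.801 -0.112  0.018] [183. 176.]
driver side 0.56 [ 0.799 -0.114  0.013] [184. 177.]
driver side 0.22 [0.542 0.216 0.004] [234. 243.]
bin side 0.78 [0.574 0.437 0.025] [207. 292.]
post_holder side 0.46 [ 0.582 -0.408  0.045] [250. 141.]
```

View pics/a.png

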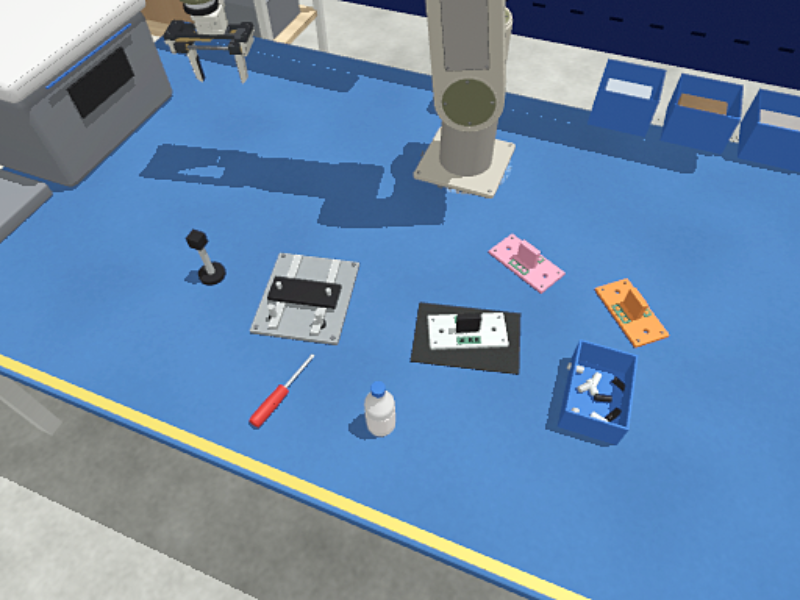

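View pics/b.png

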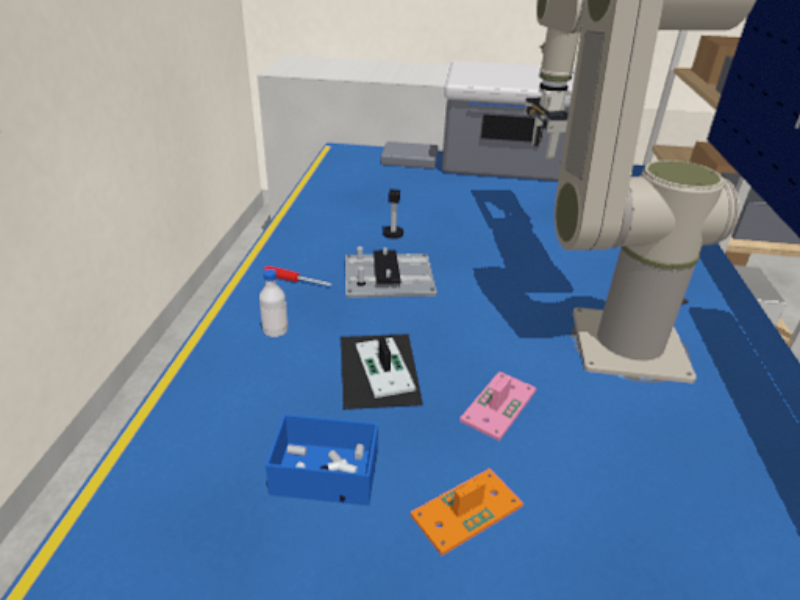

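The candidates for the plate in pics/a.png are the white plate with the black grip on the mat (468,330), a pink one (526,262) and an orange one (632,310). I choose the white one on the black mat, because the other two are look-alikes. The fixture is at (305,298), with the stops on its far side from the robot.

```bash
cat >> h.py <<'E'
def go(x,y,z,yaw):
    "tool shift/turn (tool axes, turn done about tool z = -world yaw) from the present pose"
    T=toolT(); s=arm.sense(); d=T[:3,:3].T@(np.array([x,y,z])-T[:3,3])
    dy=np.degrees((yaw-s['orientation'][2]+np.pi)%(2*np.pi)-np.pi)
    print('pos',s['eef_pos'].round(4),'shift',d.round(4),'turn_z',round(-dy,2),'rows>=',max(np.linalg.norm(d)/.0417,abs(dy)/7.16).round(1))
def fitrect(mask,K,E,z):
    m=max(cv2.findContours(mask.astype(np.uint8),0,1)[0],key=cv2.contourArea)[:,0]
    P=np.array([ray(q,K,E,z)[:2] for q in m],np.float32)*1000
    return cv2.minAreaRect(P)
E
python3 - <<'E'
from h import *
for c in ['scene','side']:
    p,K,E=cam(c)
    for n,z in [('plate',.012),('fixture',.012),('mat',.004)]:
        for r in arm.trace(n,c)[:3]:
            m=r['region']; v,u=np.nonzero(m)
            print(c,n,round(r['confidence'],2),u.mean().round(),v.mean().round(),np.round(p[m].mean(0)),np.round(np.array(sum([list(a) if isinstance(a,tuple) else [a] for a in fitrect(m,K,E,z)],[])),1))
p,K,E=cam('scene'); cv2.imwrite('pics/c.png',cv2.resize(p[140:260,140:380],(800,400),interpolation=cv2.INTER_CUBIC))
go(.52,.18,.30,1.57)
E
```

```text
scene plate 0.97 299.0 211.0 [191. 194. 187.] [515.3 173.4  89.  161.9  25.3]
scene plate 0.83 404.0 199.0 [ 92. 153. 214.] [339.7 482.  166.   91.9  42.1]
scene plate 0.61 336.0 168.0 [183. 161. 213.] [285.7 241.7 165.  101.   62.3]
scene fixture 0.82 196.0 191.0 [152. 151. 146.] [ 558.9 -181.4  225.6  193.3   12.2]
scene mat 0.69 299.0 219.0 [73. 73. 69.] [524.2 176.  154.5 222.   13.6]
side plate 0.98 246.0 235.0 [164. 166. 157.] [514.  176.2  80.5 170.   23.6]
side plate 0.93 319.0 260.0 [161. 135. 197.] [283.7 246.9 171.4  82.5  64. ]
side plate 0.59 298.0 327.0 [ 48. 126. 200.] [335.4 489.9 164.3  85.6  41.4]
side mat 0.6 238.0 241.0 [55. 54. 52.] [526.5 180.1 146.9 221.   14.2]
side mat 0.49 251.0 140.0 [71. 65. 62.] [ 594.8 -542.    54.   338.6    7.2]
side mat 0.47 247.0 176.0 [131. 126. 122.] [ 561.5 -200.   214.4  238.7   11.6]
pos [ 0.1812 -0.572   0.2187] shift [ 0.55   -0.6146 -0.0814] turn_z -72.38 rows>= 19.9
```

View pics/c.png

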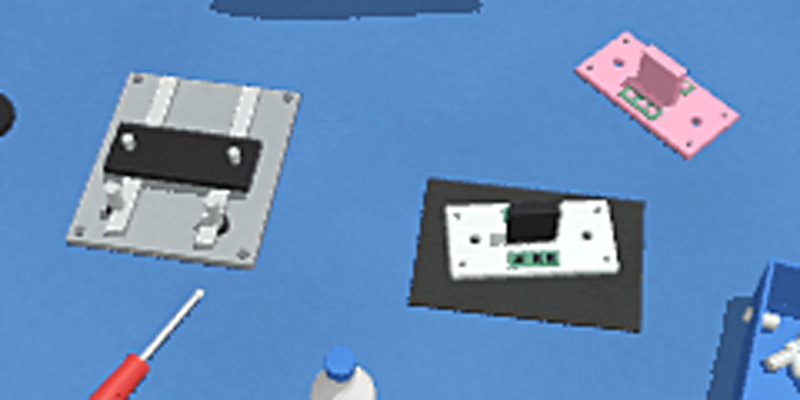

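The close crop shows the white plate with the black grip at about (530,240), lying on the mat. In the fixture, the carriage pins are at (128,142) and (235,155) and the stops at (112,195) and (215,205). I go over the fixture first, because it is on the way to the plate.

```bash
python3 -c "
from h import *
go(.50,-.19,.33,np.radians(102))"
```

```text
pos [ 0.1812 -0.572   0.2187] shift [ 0.4193 -0.2679 -0.1114] turn_z -84.43 rows>= 12.2
```

>>> {"name": "servo_tool", "arguments": {"deltas": "0 0 0 0.03 -0.0191 -0.008 1;0 0 0 0.03 -0.0191 -0.008 1;0 0 0 0.03 -0.0191 -0.008 1;0 0 0 0.03 -0.0191 -0.008 1;0 0 0 0.03 -0.0191 -0.008 1;0 0 0 0.03 -0.0191 -0.008 1;0 0 0 0.03 -0.0191 -0.008 1;0 0 0 0.03 -0.0191 -0.008 1"}}

```text
t: 2.22
eef_pos: [0.3647, -0.3524, 0.2832]
orientation: [3.141, -0.0, 0.307]
ft_force: [1.0, 0.2, 0.1]
grip_width: 0.0931
grasp_force: 0.0
```

>>> {"name": "servo_tool", "arguments": {"deltas": "0 0 0 0.03 -0.0191 -0.008 1;0 0 0 0.03 -0.0191 -0.008 1;0 0 0 0.03 -0.0191 -0.008 1;0 0 0 0.03 -0.0191 -0.008 1;0 0 0 0.03 -0.0191 -0.008 1;0 0 0 0.03 -0.0191 -0.008 1;0 0 -7 0 0 0 1;0 0 -7 0 0 0 1"}}

```text
t: 2.88
eef_pos: [0.5023, -0.1883, 0.3313]
orientation: [3.141, -0.001, 0.56]
ft_force: [-0.3, -1.4, -0.2]
grip_width: 0.0933
grasp_force: 0.0
```

>>> {"name": "servo_tool", "arguments": {"deltas": "0 0 -7 0 0 0 1;0 0 -7 0 0 0 1;0 0 -7 0 0 0 1;0 0 -7 0 0 0 1;0 0 -7 0 0 0 1;0 0 -7 0 0 0 1;0 0 -7 0 0 0 1;0 0 -7 0 0 0 1"}}

```text
t: 3.55
eef_pos: [0.5009, -0.1902, 0.3307]
orientation: [3.141, 0.0, 1.535]
ft_force: [-0.6, 0.4, -1.2]
grip_width: 0.0928
grasp_force: 0.0
```

>>> {"name": "servo_tool", "arguments": {"deltas": "0 0 -7 0 0 0 1;0 0 -7 0 0 0 1;0 0 0 0 0 0 1"}}

```text
t: 3.8
eef_pos: [0.5008, -0.1902, 0.3307]
orientation: [3.142, 0.0, 1.779]
ft_force: [-1.3, -0.3, 0.9]
grip_width: 0.0928
grasp_force: 0.0
```

```bash
python3 - <<'E'
from h import *
s=arm.sense();print(s['t'],s['eef_pos'],s['orientation'],s['qd'].round(3))
p,K,E=cam('wrist'); np.savez('fx.npz',p=p,K=K,E=E); print(K[0,0],E.round(3).tolist())
cv2.imwrite('pics/d.png',cv2.resize(p,(800,600)))
for r in arm.trace('fixture','wrist')[:1]: print(r['confidence'],fitrect(r['region'],K,E,.012))
E
```

```text
3.8 [ 0.50084164 -0.19021865  0.33067064] [3.14156892e+00 2.25535447e-05 1.77888069e+00] [-0.001  0.001 -0.    -0.002 -0.002  0.242]
294.16923794559995 [[0.978, 0.199, 0.059, 0.485], [0.207, -0.936, -0.285, -0.111], [-0.001, 0.291, -0.957, 0.497], [0.0, 0.0, 0.0, 1.0]]
0.91 ((555.0405883789062, -183.06414794921875), (220.73483276367188, 188.70008850097656), 11.98361873626709)
```

View pics/d.png

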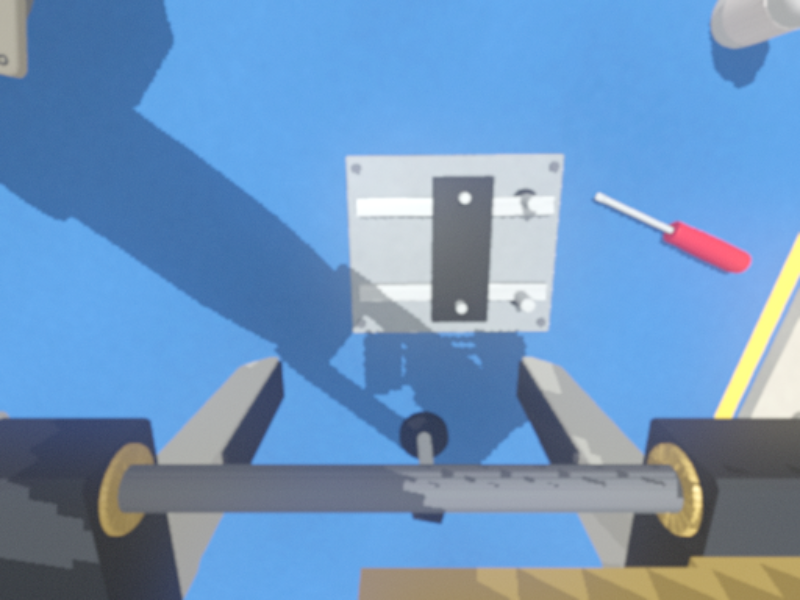

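The wrist picture shows the fixture at (455,243), with pin tips at (465,198) and (461,308) and stops at (528,208) and (525,303). Both are in 800x600 pixels. The post holder is at (425,440), clear of the fixture.

```bash
python3 - <<'E'
from h import *
d=np.load('fx.npz');p,K,E=d['p'],d['K'],d['E']
g=p.min(2)
c0=np.array([.555,-.183]);
for yaw in (12.,):
  A=np.array([[np.cos(np.radians(yaw)),-np.sin(np.radians(yaw))],[np.sin(np.radians(yaw)),np.cos(np.radians(yaw))]])
  for n,(u,v),z in [('pin',(465,198),.05),('pin',(461,308),.05),('stop',(526,197),.056),('stop',(527,303),.056)]:
    u*=.64;v*=.64
    P=ray((u,v),K,E,z)[:2]; print(n,P.round(4),'fix',((P-c0)@A*1000).round(1))
  # pins as bright blobs within carriage
  m=(g>150).astype(np.uint8); n,l,st,ce=cv2.connectedComponentsWithStats(m)
  for i in range(1,n):
    if 10<st[i,4]<200: 
      P=ray(ce[i],K,E,.05)[:2]; print(ce[i],st[i,4],P.round(4),((P-c0)@A*1000).round(1))
  for nm,co in [('corner',(q)) for q in [(347,156),(563,154),(548,331),(353,333)]]:
    P=ray(np.array(co)*.64,K,E,.012)[:2]; print(co,((P-c0)@A*1000).round(1))
go(.47,.14,.33,np.radians(114))
E
```

```text
pin [ 0.5511 -0.1282] fix [ 7.6 54.4]
pin [ 0.5743 -0.2352] fix [  8.  -55.1]
stop [ 0.6059 -0.1152] fix [63.9 55.7]
stop [ 0.6365 -0.2148] fix [ 73.1 -48. ]
[297.10169492 126.33898305] 59 [ 0.5503 -0.1278] [ 6.9 55. ]
[470.         156.72727273] 11 [ 0.8198 -0.117 ] [272.7   9.5]
[479.05555556 167.61111111] 18 [ 0.8405 -0.1299] [290.2  -7.5]
[294.82692308 196.46153846] 52 [ 0.5737 -0.2342] [  7.6 -54. ]
[235.23870968 207.82580645] 155 [ 0.4845 -0.2728] [-87.6 -73.1]
[  1.5 265. ] 12 [ 0.1117 -0.4582] [-490.8 -177. ]
[271.71428571 280.85714286] 14 [ 0.572  -0.3922] [ -26.9 -208.2]
[445.64705882 315.26470588] 34 [ 0.8964 -0.3964] [ 289.5 -279.7]
[317.5 363. ] 26 [ 0.6984 -0.5506] [  63.9 -389.4]
(347, 156) [-107.4   93.1]
(563, 154) [109.4  94.8]
(548, 331) [111.9 -94.2]
(353, 333) [-107.1  -96.5]
pos [ 0.5009 -0.1902  0.3307] shift [0.3299 0.0346 0.0007] turn_z -12.67 rows>= 8.0
```

>>> {"name": "servo_tool", "arguments": {"deltas": "0 0 0 0.0378 0.0036 0 1;0 0 0 0.0378 0.0036 0 1;0 0 0 0.0378 0.0036 0 1;0 0 0 0.0378 0.0036 0 1;0 0 0 0.0378 0.0036 0 1;0 0 0 0.0378 0.0036 0 1;0 0 0 0.0378 0.0036 0 1;0 0 0 0.0378 0.0036 0 1"}}

```text
t: 4.57
eef_pos: [0.4678, 0.1135, 0.3309]
orientation: [3.141, 0.0, 1.768]
ft_force: [0.5, -0.4, -0.2]
grip_width: 0.093
grasp_force: 0.0
```

>>> {"name": "servo_tool", "arguments": {"deltas": "0 0 0 0.0378 0.0036 0 1;0 0 -6.3 0 0 0 1;0 0 -6.3 0 0 0 1;0 0 0 0 0 0 1;0 0 0 0 0 0 1;0 0 0 0 0 0 1"}}

```text
t: 5.07
eef_pos: [0.4644, 0.1492, 0.3307]
orientation: [3.141, 0.0, 1.987]
ft_force: [-0.7, -0.6, 0.2]
grip_width: 0.0935
grasp_force: 0.0
```

```bash
python3 - <<'E'
from h import *
s=arm.sense();print(s['t'],s['eef_pos'],s['orientation'],s['qd'].round(3))
p,K,E=cam('wrist'); np.savez('pl.npz',p=p,K=K,E=E)
cv2.imwrite('pics/e.png',cv2.resize(p,(800,600)))
for n,z in[('plate',.012),('plate_grip',.062)]:
  for r in arm.trace(n,'wrist')[:2]: print(n,r['confidence'],p[r['region']].mean(0).round(),fitrect(r['region'],K,E,z))
for r in arm.trace('plate','wrist')[:1]:
    g=p.max(2); m=r['region']; m2=cv2.erode(cv2.morphologyEx(m.astype(np.uint8),3,np.ones((25,25))),np.ones((5,5)))
    n,l,st,ce=cv2.connectedComponentsWithStats(((g<110)&(m2>0)).astype(np.uint8))
    for i in range(1,n):
        if st[i,4]>8: print(ce[i]/.64,st[i,4],ray(ce[i],K,E,.012).round(4))
E
```

```text
5.0667 [0.46443302 0.14921698 0.3307001 ] [3.14143758e+00 5.61786589e-05 1.98673611e+00] [-0.01  -0.001 -0.002 -0.001 -0.001 -0.02 ]
plate 0.89 [223. 225. 214.] ((513.21484375, 172.34239196777344), (80.98421478271484, 159.60098266601562), 24.046571731567383)
plate 0.62 [207. 185. 235.] ((285.1505126953125, 238.02801513671875), (161.00091552734375, 82.72506713867188), 63.15292739868164)
plate_grip 0.86 [223. 225. 214.] ((505.42205810546875, 177.87799072265625), (71.32774353027344, 143.1885986328125), 24.085268020629883)
plate_grip 0.77 [208. 185. 236.] ((300.11090087890625, 237.3422088623047), (144.7182159423828, 74.6386489868164), 63.21870040893555)
[449.609375   254.86505682] 44 [0.518  0.1601 0.012 ]
```

View pics/e.png

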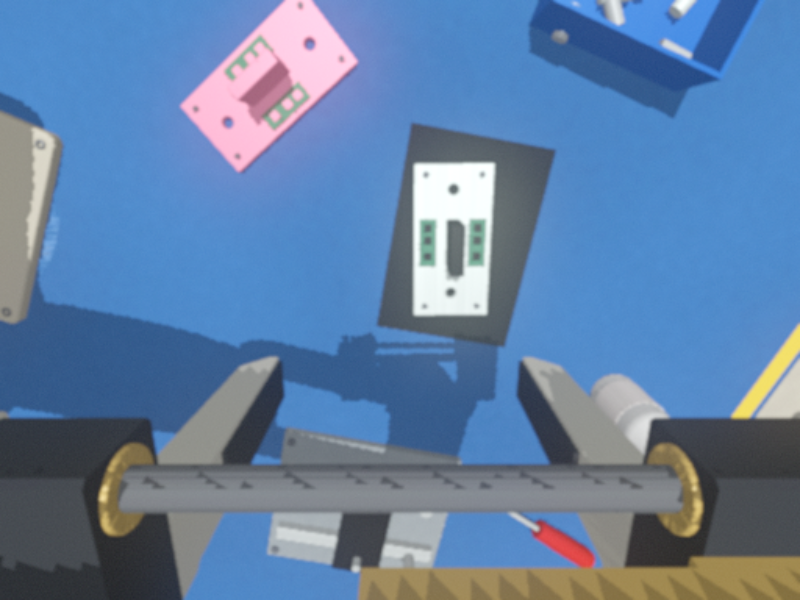

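The picture shows the white plate at (455,240), with holes at (453,189) and (451,292), and the grip at (456,248). The fitted size of 81 x 160 mm matches. Next I descend over the grip.

>>> {"name": "servo_tool", "arguments": {"deltas": "0 0 -0.2 0.0014 0.027 0 1;0 0 0 0 0.027 0.02 1;0 0 0 0 0 0.037 1;0 0 0 0 0 0.037 1;0 0 0 0 0 0.037 1;0 0 0 0 0 0.037 1;0 0 0 0 0 0.037 1;0 0 0 0 0 0.035 1"}}

```text
t: 5.93
eef_pos: [0.5126, 0.1726, 0.0886]
orientation: [-3.141, -0.0, 1.994]
ft_force: [0.3, -0.0, -0.1]
grip_width: 0.0929
grasp_force: 0.0
```

>>> {"name": "servo_tool", "arguments": {"deltas": "0 0 0 0 0 0.02 1;0 0 0 0 0 0.02 1;0 0 0 0 0 0.019 1;0 0 0 0 0 0 1;0 0 0 0 0 0 1"}}

```text
t: 6.35
eef_pos: [0.512, 0.1725, 0.0307]
orientation: [-3.139, -0.001, 1.995]
ft_force: [0.3, 1.2, 0.8]
grip_width: 0.0932
grasp_force: 0.0
```

```bash
python3 -c "
from h import *
s=arm.sense();print(s['ft_force'],s['orientation'],s['qd'].round(3)); go(.5132,.1723,.032,1.9905)"
```

```text
[0.25317322 1.15990812 0.77275898] [-3.13884507e+00 -5.66484683e-04  1.99487422e+00] [ 0.001 -0.034 -0.036  0.002  0.009 -0.004]
pos [0.512  0.1725 0.0307] shift [-0.0007  0.001  -0.0013] turn_z 0.25 rows>= 0.0
```

>>> {"name": "servo_tool", "arguments": {"deltas": "0 0 0.2 -0.0007 0.001 -0.001 0;0 0 0 0 0 0 0;0 0 0 0 0 0 0;0 0 0 0 0 0 0;0 0 0 0 0 0 0;0 0 0 0 0 0 0;0 0 0 0 0 0 0;0 0 0 0 0 0 0", "grip_force": 45}}

```text
t: 7.02
eef_pos: [0.5141, 0.1728, 0.0327]
orientation: [-3.142, -0.0, 1.993]
ft_force: [-0.6, -0.6, 0.5]
grip_width: 0.0442
grasp_force: 0.0
```

>>> {"name": "servo_tool", "arguments": {"deltas": "0 0 0 0 0 0 0;0 0 0 0 0 0 0;0 0 0 0 0 0 0;0 0 0 0 0 0 0"}}

```text
t: 7.35
eef_pos: [0.5141, 0.1728, 0.0326]
orientation: [-3.142, -0.0, 1.993]
ft_force: [-0.1, 0.3, 0.6]
grip_width: 0.0179
grasp_force: 0.0
```

>>> {"name": "servo_tool", "arguments": {"deltas": "0 0 0 0 0 0 0;0 0 0 0 0 0 0;0 0 0 0 0 0 0;0 0 0 0 0 0 0;0 0 0 0 0 0 0;0 0 0 0 0 0 0"}}

```text
t: 7.85
eef_pos: [0.5141, 0.1728, 0.0326]
orientation: [-3.141, -0.0, 1.993]
ft_force: [-0.7, 0.5, -0.6]
grip_width: 0.0135
grasp_force: 45.0
```

>>> {"name": "servo_tool", "arguments": {"deltas": "0 0 0 0 0 -0.01 0;0 0 0 0 0 -0.03 0;0 0 0 0 0 -0.035 0;0 0 0 0 0 -0.035 0;0 0 0 0 0 -0.03 0;0 0 0 0 0 0 0;0 0 0 0 0 0 0;0 0 0 0 0 0 0"}}

```text
t: 8.52
eef_pos: [0.5136, 0.1727, 0.172]
orientation: [-3.141, -0.0, 1.993]
ft_force: [-0.5, -0.1, -3.1]
grip_width: 0.0138
grasp_force: 45.0
```

```bash
python3 - <<'E'
from h import *
s=arm.sense();print(s['ft_force'],s['orientation'],s['eef_pos'],s['qd'].round(3),s['grasp_force'],s['grip_width'],s['wrist_torque'])
go(.562,-.181,.172,np.radians(102.2))
p,K,E=cam('wrist'); zp=s['eef_pos'][2]+.019-.05+.008
for r in arm.trace('plate','wrist')[:2]: print(r['confidence'],p[r['region']].mean(0).round(),fitrect(r['region'],K,E,zp))
cv2.imwrite('pics/f.png',cv2.resize(p,(800,600)))
E
```

```text
[-0.50440319 -0.08567623 -3.0613833 ] [-3.14062802e+00 -2.20372269e-04  1.99278524e+00] [0.51361184 0.17269611 0.17195938] [ 0.     0.024  0.029 -0.001 -0.004 -0.   ] 44.998605251312256 0.013805566317477562 [-0.01106921 -0.13133849 -0.01334693]
pos [0.5136 0.1727 0.172 ] shift [-0.3425 -0.1007 -0.    ] turn_z 11.98 rows>= 8.6
0.9 [173. 175. 164.] ((508.74298095703125, 183.49569702148438), (82.28893280029297, 136.2355194091797), 24.09224510192871)
0.83 [145. 124. 179.] ((368.70184326171875, 242.1021270751953), (92.76272583007812, 48.52486801147461), 62.890350341796875)
```

View pics/f.png

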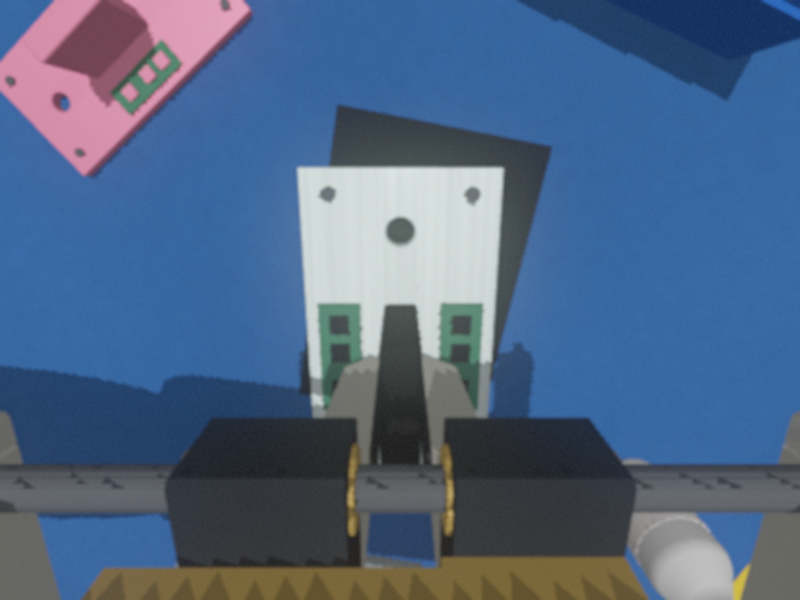

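The plate is held square in the gripper. Its hole is at (400,231), in line with the grip at (400,380), and the far edge is at row 167.

```bash
cat >> h.py <<'E'
def hole(p,K,E,zt,box=None):
    "dark hole blob near the expected place, world point on the plane zt"
    T=toolT(); c=proj((T@np.array([.055,0,0,1]))[:3]*[1,1,0]+[0,0,zt],K,E)
    u,v=c.astype(int); w=18; g=p[v-w:v+w,u-w:u+w].max(2)
    n,l,st,ce=cv2.connectedComponentsWithStats((g<.6*np.median(g)).astype(np.uint8))
    i=1+np.argmax(st[1:,4]); q=ce[i]+[u-w,v-w]
    P=ray(q,K,E,zt); return q,st[i],P,T[:3,:3].T@(P-T[:3,3])
E
python3 - <<'E'
from h import *
p,K,E=cam('wrist'); z=arm.sense()['eef_pos'][2]-.0206
q,st,P,t=hole(p,K,E,z); print(q/.64,st,P.round(4),(t*1000).round(2))
for co in [(298,168),(503,168)]: print(((np.linalg.inv(toolT())@np.append(ray(np.array(co)*.64,K,E,z),1))*1000).round(1))
go(.562,-.181,.130,np.radians(102.2))
E
```

```text
[399.64953271 230.26431075] [ 11  10  17  16 214] [0.4903 0.2231 0.1498] [55.39  0.28 20.64]
[  79.6  -39.4   20.8 1000. ]
[  79.6   40.6   20.5 1000. ]
pos [0.5128 0.1725 0.1704] shift [-0.3427 -0.0997  0.0405] turn_z 11.98 rows>= 8.6
```

>>> {"name": "servo_tool", "arguments": {"deltas": "0 0 0 -0.018 -0.005 0 0;0 0 0 -0.038 -0.011 0 0;0 0 0 -0.038 -0.011 0 0;0 0 0 -0.038 -0.011 0 0;0 0 0 -0.038 -0.011 0 0;0 0 0 -0.038 -0.011 0 0;0 0 0 -0.038 -0.011 0 0;0 0 0 -0.038 -0.011 0 0"}}

```text
t: 9.33
eef_pos: [0.5546, -0.1216, 0.171]
orientation: [-3.14, -0.002, 1.993]
ft_force: [1.3, -0.5, -3.3]
grip_width: 0.014
grasp_force: 45.0
```

>>> {"name": "servo_tool", "arguments": {"deltas": "0 0 0 -0.038 -0.011 0 0;0 0 0 -0.02 -0.007 0 0;0 0 6 0 0 0 0;0 0 6 0 0 0 0;0 0 0 0 0 0.02 0;0 0 0 0 0 0.02 0;0 0 0 0 0 0 0;0 0 0 0 0 0 0"}}

```text
t: 10.0
eef_pos: [0.561, -0.1793, 0.1299]
orientation: [-3.137, -0.003, 1.783]
ft_force: [-0.7, -0.3, -2.3]
grip_width: 0.0137
grasp_force: 45.0
```

```bash
python3 - <<'E'
from h import *
s=arm.sense();print(s['ft_force'],s['orientation'],s['eef_pos'],s['grasp_force'],s['wrist_torque'])
go(.562,-.181,.085,np.radians(102.1))
for pn in [(.5503,-.1278,.05),(.5737,-.2342,.05)]: print((np.linalg.inv(toolT())@np.append(pn,1)*1000).round(1))
E
```

```text
[-0.65700267 -0.28117153 -2.33106536] [-3.13682654 -0.00332932  1.78338056] [ 0.56101124 -0.17932332  0.12991791] 44.99861776828766 [-0.01381166 -0.05879901  0.0057391 ]
pos [ 0.561  -0.1793  0.1299] shift [-0.002   0.0008  0.0449] turn_z 0.08 rows>= 1.1
[5.24e+01 8.00e-01 8.01e+01 1.00e+03]
[ -56.6    1.2   79.7 1000. ]
```

>>> {"name": "servo_tool", "arguments": {"deltas": "0 0 0 -0.002 0.001 0.02 0;0 0 0 0 0 0.02 0;0 0 0 0 0 0.004 0;0 0 0 0 0 0 0;0 0 0 0 0 0 0;0 0 0 0 0 0 0"}}

```text
t: 10.5
eef_pos: [0.5655, -0.1822, 0.0906]
orientation: [3.14, 0.001, 1.784]
ft_force: [0.0, -0.5, -1.6]
grip_width: 0.0134
grasp_force: 45.0
```

```bash
python3 - <<'E'
from h import *
s=arm.sense();print(s['ft_force'],s['orientation'],s['eef_pos'],s['wrist_torque'],s['qd'].round(3))
p,K,E=cam('wrist'); z=s['eef_pos'][2]-.0206
q,st,P,t=hole(p,K,E,z); print(q/.64,st,(t*1000).round(2))
print('pin proj',proj([.5503,-.1278,.05],K,E)/.64)
u,v=q.astype(int)
a=cv2.resize(p[v-40:v+40,u-53:u+53],(400,300),interpolation=cv2.INTER_CUBIC)
f,K2,E2=cam('scene'); b=f[145:240,140:270]; b=cv2.resize(b,(400,300),interpolation=cv2.INTER_CUBIC)
cv2.imwrite('pics/g.png',np.hstack([a,b]))
E
```

```text
[ 0.03539368 -0.52779023 -1.59728101] [3.13956380e+00 1.38783105e-03 1.78351716e+00] [ 0.56550739 -0.18223333  0.09055285] [ 0.02792559 -0.10194715 -0.03019785] [-0.    -0.004 -0.001 -0.001 -0.005 -0.001]
[402.66472868 232.78827519] [ 11  10  17  16 129] [54.55  1.55 20.53]
pin proj [391.18806064 221.90087752]
```

View pics/g.png

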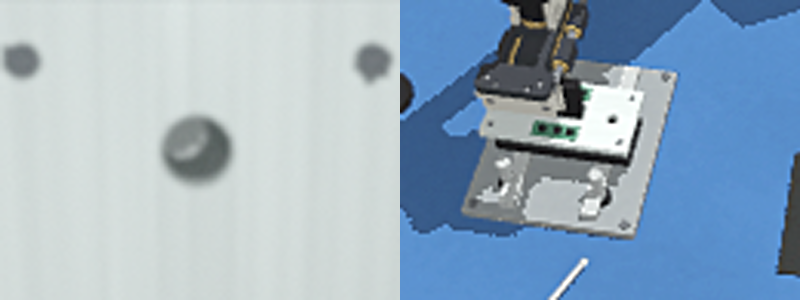

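Left crop: the pin tip shows through the hole, up-left of the hole centre, at about (185,138) against (197,150). Right crop: the plate hovers over the carriage. I shift to the predicted spot and check again.

>>> {"name": "servo_tool", "arguments": {"deltas": "0 0 0 0.0016 -0.0026 0 0;0 0 0 0 0 0.004 0;0 0 0 0 0 0 0;0 0 0 0 0 0 0;0 0 0 0 0 0 0"}}

```text
t: 11.02
eef_pos: [0.5614, -0.1808, 0.0845]
orientation: [-3.141, -0.0, 1.783]
ft_force: [0.2, 0.2, -2.7]
grip_width: 0.0137
grasp_force: 45.0
```

```bash
python3 - <<'E'
from h import *
s=arm.sense();print(s['ft_force'],s['orientation'],s['eef_pos'],s['wrist_torque'],s['qd'].round(3))
p,K,E=cam('wrist'); T=toolT(s)
h=(T@[.0554,.0003,.0206,1])[:3]
# expected tip outline when aligned
S=8; w=18; q=proj(h,K,E); u,v=q.astype(int)-[0,0]
c=cv2.resize(p[v-w:v+w,u-w:u+w],None,fx=S,fy=S,interpolation=cv2.INTER_CUBIC); a=c.copy()
def circ(cen,r,col):
    th=np.linspace(0,2*np.pi,40); pts=np.array([(proj(cen+[r*np.cos(t),r*np.sin(t),0],K,E)-[u-w,v-w]+.5)*S for t in th])
    cv2.polylines(a,[pts.astype(np.int32)],True,col,1)
circ(h,.006,(0,0,255)); tip=np.array([h[0],h[1],.05]); circ(tip,.0045,(0,255,0)); print('px/mm tip',S*np.linalg.norm(proj(tip+[.001,0,0],K,E)-proj(tip,K,E)), 'tip-hole',(proj(tip,K,E)-q)*S)
cv2.imwrite('pics/i.png',np.hstack([c,a]))
E
```

```text
[ 0.18294566  0.21989118 -2.6658788 ] [-3.14129784e+00 -1.77494601e-04  1.78336243e+00] [ 0.56138361 -0.1808191   0.0844923 ] [ 0.00701787 -0.10657085 -0.04186057] [ 0.001  0.001 -0.003  0.001  0.    -0.   ]
px/mm tip 11.786751129805054 tip-hole [  0.34297184 -22.66177266]
```

View pics/i.png

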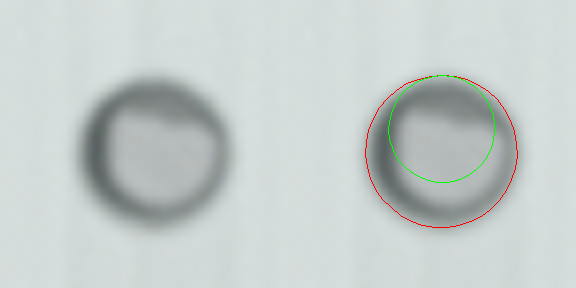

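The pin tip, a disc at about (449,157), sits 27 px low and 8 px right of its expected outline (green, at (441,129)). That is about 2.2 mm along tool -x and 0.7 mm along tool +y. I correct for that and feel my way down.

>>> {"name": "servo_tool", "arguments": {"deltas": "0 0 0 -0.0021 0.0007 0 0;0 0 0 0 0 0.002 0;0 0 0 0 0 0.002 0;0 0 0 0 0 0.001 0;0 0 0 0 0 0.001 0;0 0 0 0 0 0 0;0 0 0 0 0 0 0"}}

```text
t: 11.65
eef_pos: [0.5625, -0.1827, 0.0785]
orientation: [-3.141, -0.0, 1.783]
ft_force: [-0.4, 0.3, -3.7]
grip_width: 0.0136
grasp_force: 45.0
```

>>> {"name": "servo_tool", "arguments": {"deltas": "0 0 0 0 0 0.001 0;0 0 0 0 0 0.001 0;0 0 0 0 0 0.0005 0;0 0 0 0 0 0 0"}}

```text
t: 11.98
eef_pos: [0.5626, -0.1827, 0.076]
orientation: [-3.141, -0.0, 1.783]
ft_force: [-0.2, -0.9, -3.1]
grip_width: 0.0137
grasp_force: 45.0
```

```bash
python3 - <<'E'
from h import *
s=arm.sense();print(s['ft_force'],s['orientation'],s['eef_pos'],s['wrist_torque'],s['qd'].round(3))
E
```

```text
[-0.17255701 -0.949021   -3.05354204] [-3.14142164e+00 -1.18823987e-04  1.78341335e+00] [ 0.56258044 -0.18271357  0.07595889] [-0.05115834 -0.05532784 -0.02600937] [-0.002 -0.001 -0.003  0.     0.003 -0.001]
```

>>> {"name": "servo_tool", "arguments": {"deltas": "0 0 0 0 0 0.001 0;0 0 0 0 0 0.001 0;0 0 0 0 0 0.001 0;0 0 0 0 0 0 0"}}

```text
t: 12.32
eef_pos: [0.5625, -0.1827, 0.0728]
orientation: [-3.141, -0.0, 1.783]
ft_force: [-0.3, -0.0, -3.0]
grip_width: 0.0138
grasp_force: 45.0
```

>>> {"name": "servo_tool", "arguments": {"deltas": "0 0 0 0 0 0.001 0;0 0 0 0 0 0.001 0;0 0 0 0 0 0.001 0;0 0 0 0 0 0 0"}}

```text
t: 12.65
eef_pos: [0.5625, -0.1827, 0.0698]
orientation: [-3.141, -0.0, 1.783]
ft_force: [0.4, -0.3, -3.0]
grip_width: 0.0137
grasp_force: 45.0
```

```bash
python3 - <<'E'
from h import *
s=arm.sense();print(s['ft_force'],s['orientation'],s['eef_pos'],s['wrist_torque'],s['qd'].round(3))
E
```

```text
[ 0.35391042 -0.27040953 -2.96736957] [-3.14126631e+00 -2.59308333e-04  1.78329316e+00] [ 0.56248769 -0.18270031  0.06982334] [-0.00627638 -0.0971774   0.06338501] [ 0.    -0.002 -0.002  0.001  0.005  0.   ]
```

Now 9 mm below the tip level with no contact, so both pins are in the holes. I continue down to the seat.

>>> {"name": "servo_tool", "arguments": {"deltas": "0 0 0 0 0 0.001 0;0 0 0 0 0 0.001 0;0 0 0 0 0 0.001 0;0 0 0 0 0 0 0"}}

```text
t: 12.98
eef_pos: [0.5625, -0.1827, 0.0668]
orientation: [-3.141, -0.0, 1.783]
ft_force: [-0.4, -0.1, -2.9]
grip_width: 0.0136
grasp_force: 45.0
```

>>> {"name": "servo_tool", "arguments": {"deltas": "0 0 0 0 0 0.0008 0;0 0 0 0 0 0.0006 0;0 0 0 0 0 0 0"}}

```text
t: 13.23
eef_pos: [0.5626, -0.1827, 0.0656]
orientation: [-3.141, -0.0, 1.783]
ft_force: [-0.0, -0.1, -3.2]
grip_width: 0.0139
grasp_force: 45.0
```

>>> {"name": "servo_tool", "arguments": {"deltas": "0 0 0 0 0 0.0006 0;0 0 0 0 0 0 0;0 0 0 0 0 0 0"}}

```text
t: 13.48
eef_pos: [0.5627, -0.1828, 0.0651]
orientation: [-3.142, -0.0, 1.783]
ft_force: [-0.1, -0.8, -2.3]
grip_width: 0.0134
grasp_force: 45.0
```

```bash
python3 - <<'E'
from h import *
s=arm.sense();print(s['ft_force'],s['orientation'],s['eef_pos'],s['wrist_torque'],s['qd'].round(3))
E
```

```text
[-0.11620059 -0.80905285 -2.34593133] [-3.14158033e+00 -5.44162971e-05  1.78329555e+00] [ 0.56266853 -0.18277452  0.06512495] [-0.02450695 -0.0733859   0.02065749] [ 0.     0.001 -0.001  0.    -0.001 -0.   ]
```

>>> {"name": "servo_tool", "arguments": {"deltas": "0 0 0 0 0 0.0004 0;0 0 0 0 0 0 0"}}

```text
t: 13.65
eef_pos: [0.5626, -0.1828, 0.0647]
orientation: [-3.142, -0.0, 1.783]
ft_force: [0.0, 0.2, -1.7]
grip_width: 0.0136
grasp_force: 45.0
```

>>> {"name": "servo_tool", "arguments": {"deltas": "0 0 0 0 0 0.0003 0;0 0 0 0 0 0 0"}}

```text
t: 13.82
eef_pos: [0.5627, -0.1828, 0.0646]
orientation: [3.142, 0.0, 1.783]
ft_force: [-0.1, 0.5, -1.3]
grip_width: 0.0139
grasp_force: 45.0
```

>>> {"name": "servo_tool", "arguments": {"deltas": "0 0 0 0 0 0.0003 0;0 0 0 0 0 0 0"}}

```text
t: 13.98
eef_pos: [0.5627, -0.1828, 0.0646]
orientation: [3.142, 0.0, 1.783]
ft_force: [-2.8, 1.4, 2.6]
grip_width: 0.0137
grasp_force: 45.0
```

>>> {"name": "servo_tool", "arguments": {"deltas": "0 0 0 0 0.001 0 0;0 0 0 0 0.001 0 0;0 0 0 0 0.001 0 0;0 0 0 0 0.001 0 0"}}

```text
t: 14.32
eef_pos: [0.5662, -0.1822, 0.0646]
orientation: [-3.141, 0.0, 1.783]
ft_force: [-5.7, 0.7, 5.2]
grip_width: 0.0134
grasp_force: 45.0
```

>>> {"name": "servo_tool", "arguments": {"deltas": "0 0 0 0 0.001 -0.0001 0;0 0 0 0 0.001 0 0;0 0 0 0 0.001 0 0;0 0 0 0 0.001 0 0;0 0 0 0 0.001 0 0;0 0 0 0 0.001 0 0"}}

```text
t: 14.82
eef_pos: [0.5719, -0.1809, 0.0646]
orientation: [-3.14, 0.0, 1.783]
ft_force: [-6.1, 0.1, 4.8]
grip_width: 0.0138
grasp_force: 45.0
```

>>> {"name": "servo_tool", "arguments": {"deltas": "0 0 0 0 0.001 0 0;0 0 0 0 0.001 0 0;0 0 0 0 0.001 0 0;0 0 0 0 0 0 0"}}

```text
t: 15.15
eef_pos: [0.5751, -0.1802, 0.0646]
orientation: [-3.141, 0.0, 1.783]
ft_force: [-5.9, 0.5, 5.2]
grip_width: 0.0138
grasp_force: 45.0
```

```bash
python3 - <<'E'
from h import *
s=arm.sense();print(s['ft_force'],s['orientation'],s['eef_pos'],s['wrist_torque'])
c=np.array([.5627,-.1828]); print((s['eef_pos'][:2]-c)@[np.cos(.211),np.sin(.211)])
c0=np.array([.5565,-.183]);print('fix x',(s['eef_pos'][:2]-c0)@[np.cos(.211),np.sin(.211)])
E
```

```text
[-5.87477763  0.46012584  5.19364317] [-3.14068630e+00  1.43115775e-04  1.78335997e+00] [ 0.57506348 -0.18024662  0.06464227] [ 0.02419134  0.91805568 -0.00738174]
0.01262405447888195
fix x 0.01872843823238601
```

>>> {"name": "servo_tool", "arguments": {"deltas": "0 0 0 0 0.001 0 0;0 0 0 0 0.001 0 0;0 0 0 0 0.001 0 0"}}

```text
t: 15.4
eef_pos: [0.5778, -0.1797, 0.0646]
orientation: [-3.14, 0.0, 1.783]
ft_force: [-6.5, 0.2, 5.8]
grip_width: 0.0141
grasp_force: 45.0
```

>>> {"name": "servo_tool", "arguments": {"deltas": "0 0 0 0 0.0006 0 0;0 0 0 0 0.0006 0 0"}}

```text
t: 15.57
eef_pos: [0.579, -0.1794, 0.0646]
orientation: [-3.14, -0.0, 1.783]
ft_force: [-7.0, 1.1, 5.2]
grip_width: 0.014
grasp_force: 45.0
```

>>> {"name": "servo_tool", "arguments": {"deltas": "0 0 0 0 0.0006 0 0;0 0 0 0 0.0006 0 0"}}

```text
t: 15.73
eef_pos: [0.5801, -0.1791, 0.0646]
orientation: [-3.14, -0.0, 1.783]
ft_force: [-6.6, -0.6, 4.7]
grip_width: 0.0137
grasp_force: 45.0
```

>>> {"name": "servo_tool", "arguments": {"deltas": "0 0 0 0 0.0005 0 0;0 0 0 0 0.0005 0 0"}}

```text
t: 15.9
eef_pos: [0.581, -0.1789, 0.0646]
orientation: [-3.14, -0.0, 1.783]
ft_force: [-8.9, 0.4, 6.4]
grip_width: 0.0135
grasp_force: 45.0
```

>>> {"name": "servo_tool", "arguments": {"deltas": "0 0 0 0 0.0005 0 0;0 0 0 0 0.0005 0 0"}}

```text
t: 16.07
eef_pos: [0.5812, -0.1789, 0.0647]
orientation: [-3.139, -0.0, 1.783]
ft_force: [-13.0, -0.2, 10.4]
grip_width: 0.0133
grasp_force: 45.0
```

>>> {"name": "servo_tool", "arguments": {"deltas": "0 0 0 0 0.0004 0 0;0 0 0 0 0.0004 0 0"}}

```text
t: 16.23
eef_pos: [0.5814, -0.1789, 0.0647]
orientation: [-3.137, -0.0, 1.783]
ft_force: [-17.2, -1.4, 12.7]
grip_width: 0.0135
grasp_force: 45.0
```

```bash
python3 - <<'E'
from h import *
s=arm.sense();print(s['ft_force'],s['orientation'],s['eef_pos'],s['wrist_torque'])
E
```

```text
[-17.21885871  -1.3844281   12.70159226] [-3.13717123e+00 -3.61771206e-04  1.78330440e+00] [ 0.58135963 -0.17889787  0.06467533] [-0.28836622  2.85308457  0.11002696]
```

The force is rising while the position stalls, with little yaw moment, so both posts are touched. I ease the push and open.

>>> {"name": "servo_tool", "arguments": {"deltas": "0 0 0 0 -0.0006 -0.0001 0;0 0 0 0 -0.0004 0 0;0 0 0 0 0 0 0"}}

```text
t: 16.48
eef_pos: [0.5813, -0.179, 0.0646]
orientation: [-3.139, -0.0, 1.783]
ft_force: [-7.5, -0.4, 7.1]
grip_width: 0.0139
grasp_force: 45.0
```

>>> {"name": "servo_tool", "arguments": {"deltas": "0 0 0 0 0 0 0.45;0 0 0 0 0 0 0.45;0 0 0 0 0 0 0.45;0 0 0 0 0 0 0.45;0 0 0 0 0 0 0.45;0 0 0 0 0 0 0.45;0 0 0 0 0 0 0.45;0 0 0 0 0 0 0.45"}}

```text
t: 17.15
eef_pos: [0.5824, -0.1785, 0.0643]
orientation: [3.142, -0.0, 1.783]
ft_force: [0.6, -0.1, 0.1]
grip_width: 0.0414
grasp_force: 0.0
```

>>> {"name": "servo_tool", "arguments": {"deltas": "0 0 0 0 0 -0.003 0.45;0 0 0 0 0 -0.01 0.45;0 0 0 0 0 -0.02 0.45;0 0 0 0 0 -0.03 0.45;0 0 0 0 0 -0.035 0.45;0 0 0 0 0 -0.035 0.45;0 0 0 0 0 -0.035 0.45;0 0 0 0 0 0 0.45"}}

```text
t: 17.82
eef_pos: [0.586, -0.1799, 0.2431]
orientation: [3.13, 0.008, 1.783]
ft_force: [0.3, -0.4, 1.6]
grip_width: 0.0418
grasp_force: 0.0
```

>>> {"name": "servo_tool", "arguments": {"deltas": "0 0 0 -0.035 0 -0.03 0.45;0 0 0 -0.035 -0.02 -0.03 0.45;0 0 0 0 -0.03 0 0.45;0 0 0 0 0 0 0.45;0 0 0 0 0 0 0.45;0 0 0 0 0 0 0.45"}}

```text
t: 18.32
eef_pos: [0.5498, -0.2474, 0.2846]
orientation: [3.141, 0.0, 1.783]
ft_force: [-0.3, 0.1, -0.1]
grip_width: 0.0417
grasp_force: 0.0
```

```bash
python3 - <<'E'
from h import *
s=arm.sense();print(s['t'],s['ft_force'],s['eef_pos'])
p,K,E=cam('wrist')
for r in arm.trace('plate','wrist')[:1]: print(r['confidence'],p[r['region']].mean(0).round(),fitrect(r['region'],K,E,.044))
f,K2,E2=cam('scene')
a=cv2.resize(p,(400,300)); b=cv2.resize(f[145:240,140:270],(400,300),interpolation=cv2.INTER_CUBIC)
c=proj([.58,-.179,.044],K,E).astype(int); a2=p[max(c[1]-75,0):c[1]+75,max(c[0]-100,0):c[0]+100]; a=cv2.resize(a2,(400,300),interpolation=cv2.INTER_CUBIC)
cv2.imwrite('pics/j.png',np.hstack([a,b]))
E
```

```text
18.3167 [-0.30127051  0.09351638 -0.13622374] [ 0.54979968 -0.24736305  0.28464811]
0.58 [222. 225. 214.] ((580.7236328125, -178.90240478515625), (82.751220703125, 160.11013793945312), 12.18945026397705)
```

View pics/j.png

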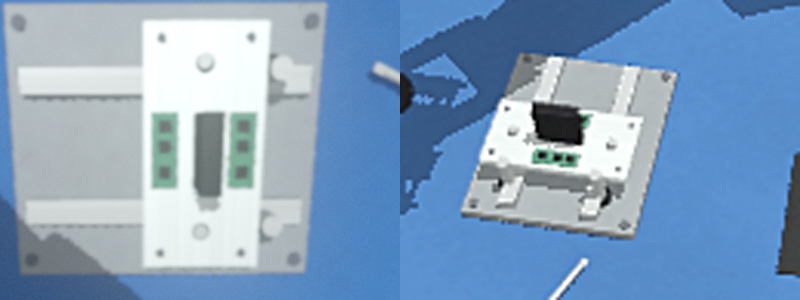

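The plate lies flat with both pins through it, at (205,62) and (201,231). Its long edge is against both posts, at (283,65) and (271,224). The measured pose (0.581, -0.179, 12.2°) agrees with the expected home pose, and the hand is clear.

```bash
python3 -c "
from station import arm
print(arm.job_done())"
```

```text
the job is handed in; nothing more can be done
None
```

The carrier plate is on both pins, flat on the carriage, and slid home against both stop posts; I let go, moved the hand clear and handed the job in at about 18 s, with the push on the stops peaking near 17 N (about 21 N total wrist force).

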